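Close the paint tub: screw cap, then snap lid

ROBOT

A 6-joint arm with a two-finger parallel gripper is mounted at the origin on the work surface. World frame = base frame: x ahead of the robot, y to its left, z up, the work surface at z = 0. Lengths are in mm, angles in rad, forces in N, time in s.
With the tool pointing down it reaches from about 350 to 875 mm from the base axis. Payload 4.2 kg.
Tool frame: the origin (TCP) lies midway between the tips of the shut fingers; the grasp point (between the pads) lies 19 mm behind it; y points along the fingers, x is the direction in which the jaws open and shut, and the axes are right-handed (so a half turn about y gives the same grasp; the last joint's range is limited). The gripper opens to 85 mm and grips with 20 to 120 N. Pads are 22 mm wide; open, the fingers measure 114 mm over their backs; the gripper's body (76 mm by 85 mm) begins 54 mm behind the grasp point. The pads swing forward as they close: fully open they stand 13 mm farther back than shut.
Start: joints at [1.389, 0.385, 0.008, 0, -1.194, -0.259], TCP at [266.631, 565.25, 231.312] pointing down, gripper open.
Joint ranges: [-3.14, 3.14], [-1.21, 2.06], [-1.07, 1.41], [-3.16, 2.05], [-2.99, -0.16], [-3.1, 3.1]. Speed limits (rad/s): [2.79, 2.79, 3.14, 3.14, 3.14, 3.14].

INTERFACE

Orientations are given as a unit quaternion [x, y, z, w].
In Python, from bench import read_state, get_image, job_done gives the robot as it stands.
- The arm moves only by the tool play_rows, never from a script. Its argument "series" is a list of rows, each a list of 7 numbers: the shift along the tool's x, y, z in m, then the turn, a rotation vector about the tool's x, y, z in rad, then the finger opening in m, from 0 to 0.0854. In form: [[x, y, z, wx, wy, wz, claw], ...]. A call has 1 to 10 rows; each row shifts and turns the pose as measured when the row begins, along the tool's axes as they then stand; what a row does not reach is not made up. A row lasts 1/10 s, in which the tool goes at most 50 mm and 8.59 degrees, less where a joint would pass 70% of its speed; a pose out of reach is approached as far as the arm can. A call with a gripper value outside its range is refused whole. The fingers move at their own pace and stop on an object; the grip force is fixed at half the most. Time passes only in rows, so rows that do not move let the fingers close. It gives the time, the measured TCP pose, the force and the opening at its end, in the units of the state.
- read_state(): the state, without advancing time (a new reading comes with each control period).
- get_image(name): name is "scene" or "top" or "wrist"; returns a dict with "color" (420x560x3 uint8, red, green, blue), "intrinsics" (3x3 intrinsics, pixels), "origin" and "orientation" of the camera in the world. Camera axes: x right, y down, z forward; pixel columns grow to the right and rows downward; lengths in mm; the calibration is good to about 2 mm. A picture is of the moment at which its call begins. There is no depth.
- job_done(): hands the job in, once; it reports no verdict.
The state is a dict: "clock": time; "joints": joint angles; "joint_vel": joint speeds; "joint_efforts": joint torques, N m; "position": TCP position; "ee_rot": TCP orientation; "contact_force": force on the tool from outside, world axes, zero at the start; "wrist_torque": the same for the moment, N m; "gripper_width": finger opening in mm.
Only numpy, scipy, OpenCV 4.12 (cv2) and the standard library are available. Lean on these libraries where they do the work, as an engineer would, in place of code of your own. Each camera call takes 0.05 s, during which the arm holds its last target. There are 200 camera calls.

TASK

Close the full paint tub for transport. First turn the winged screw cap of its pour spout clockwise all the way to its stop; then take the loose lid by its grip bar, put its plug into the tub's round mouth and press it straight down past the four clips until it snaps, and keep pressing so that its disc squeezes the springy seal flush and lies flat on the tub's top. Finish while still holding the lid pressed down there; leave the tape roll, the mug and the brush where they are.

Things in the scene. Friction and masses are not known exactly. Their poses are not given: they have to be found in the camera images.
- tub: White rectangular paint tub, 160 (x) by 270 (y) by 130 high, full and immovable. Origin: centre of its underside on the table; z up. On its flat top (z = 130) are the round mouth (at its y = -62) and the screw cap (at its y = +78).
- mouth (a point): Centre of the tub's round open mouth (64 diameter, straight bore 20 deep, hollow below), level with the tub's top; axes as the tub's. Four grey spring clips, 24 high, stand round it at 45, 135, 225 and 315 degrees from the tub's x. Their round noses reach inward to 42 mm from the mouth's centre, their backs outward to 60. Home: the lid's disc lies flat on the tub's top, on the squeezed seal.
- clip0 (a joint): Outward travel (m) of one of the four alike clips; 0 at rest. The lid's disc pushes them out by 3 mm: resistance starts 21 mm above home, rises to 10 to 20 N some 15 mm above home, then drops suddenly; the disc slides on between the noses, which at 3 to 9 mm above home snap back over its edge (0 again), even pulling it down by up to 12 N, and keep it from coming off.
- seal (a joint): Downward travel (m) of the black rubber sealing ring round the mouth (radius 34 to 41), springy. 0: stands 3.5 mm proud of the tub's top; 0.0035: flush, lid home, which takes about 8 N. If the lid is let go, the ring lifts it again by about 3 mm until the clips stop it: so it must be held down. Beyond flush the lid meets the rigid tub.
- lid_grip (a point): Centre of the upright grip bar of the loose grey plastic lid (about 90 g). Bar: 50 long (this point's x), 14 thick (its y), 26 high; its top is 13 above this point, the disc's upper face 13 below. z up. The lid starts standing on its plug on the table, this point 44 above the table; home on the tub, this point is 19 above the mouth point.
- lid_disc (a point): Centre of the underside of the lid's disc (90 diameter, 6 thick), 19 below the lid_grip point. Under it a centred plug, 60 diameter, 25 long, chamfered at the foot. Home: it coincides with the mouth point. The lid is round: its yaw on the tub does not matter.
- cap_wing (a point): Centre of the wing of the grey screw cap on the tub's pour spout, on the cap's vertical turning axis, 34 above the tub's top. Wing: 46 long (this point's x), 12 thick (its y), 24 high (12 up and down from this point), on a round cap of 44 diameter. The cap stays captive on the spout: it only turns, without rising or sinking. Friction about 0.08 N m.
- cap (a joint): Turn of the screw cap in rad: grows clockwise seen from above; 1.3 is the stop, fully closed, with the wing along the tub's x axis towards the small mark; starts 0 to 0.4. Stays where it is left.
- tape: Bystander: roll of silver tape lying flat, 100 diameter, 48 high; origin: centre of its underside.
- mug: Bystander: white mug, 80 diameter, 95 high; origin: centre of its underside.
- brush: Bystander: paint brush lying on the table; origin: under its middle.
There are look-alikes about, which are no part of the job. Leave any orange or pink look-alike of the part that bears lid_grip alone.

How it is judged (in metres and radians):
On the way, in this order (a step that is already met when the one before it is completed fails the run):
1. the screw cap is turned clockwise to its stop (value of joint cap above 1.2 rad), for 0.2 s.
2. the lid has snapped past the clips and is pressed home onto the tub's top (z of lid_disc in the frame of mouth below 0.0015 m and horizontal distance between lid_disc and mouth below 0.005 m and angle between lid_disc's own z axis and vertical below 0.06 rad), for 0.2 s.
At the end, for the whole second after the job is handed in: Cap within 0.1 rad of its stop; lid's disc held within 1.5 mm of the tub's top (let go, it rises about 3 mm), centred within 5 mm, level within 0.06 rad, clip0 back within 1.5 mm, seal squeezed over 1.5 mm; the gripper still on the lid with over 3 N, all through the last second (all of step 2 and value of joint cap above 1.2 rad and value of joint clip0 below 0.0015 m and value of joint seal above 0.0015 m and contact force between lid and the fingers above 3 N); the arm keeps its last pose, push and grip.
It fails at once if the tape roll, the mug or the brush is moved by more than 3 cm (distance of any of tape, mug, brush from where it was at the start of the episode above 0.03 m).
It also fails if it takes over 64 s, if anything falls off the work surface, if the arm or the gripper's body presses on something with over 40 N, if the wrist force passes 120 N, or if a joint passes its speed limit or range.

## Working session

There is one attempt and no reset: what is moved stays moved. The work goes in short steps, Python scripts to look and compute and a tool call to move; the robot and the scene stay as the last step left them, time stands still between calls to the robot, and variables do not carry over. Pictures are saved under pics/ and viewed, about 8 in all and at most 12, crops included, and the job is handed in when it is done.

Besides the shell and the picture viewer there is one more tool, called in YAML: its name, and indented under it one key for each argument. play_rows: Moves the arm, as the interface text tells. Its arguments: {"type":"object","properties":{"series":{"type":"array","items":{"type":"array","items":{"type":"number"}}}},"required":["series"]}

```bash
ls; mkdir -p pics; cat > h.py <<'E'
import numpy as np, cv2, json, pickle
from scipy.spatial.transform import Rotation as R
from bench import read_state, get_image, job_done
def snap(name, tag):
    d=get_image(name); d={k:np.array(v) for k,v in d.items()}
    pickle.dump(d,open(f'pics/{tag}.pkl','wb')); cv2.imwrite(f'pics/{tag}.png',d['color'][:,:,::-1]); return d
def load(tag): return pickle.load(open(f'pics/{tag}.pkl','rb'))
def ray(d,u,v):
    r=R.from_quat(d['orientation']).as_matrix()@np.linalg.inv(d['intrinsics'])@np.array([u,v,1.]); return d['origin'],r/np.linalg.norm(r)
def atz(d,u,v,z):
    o,r=ray(d,u,v); return o+r*(z-o[2])/r[2]
def tri(*obs):
    A=np.zeros((3,3));b=np.zeros(3);L=[ray(*q) for q in obs]
    for o,r in L:
        P=np.eye(3)-np.outer(r,r);A+=P;b+=P@o
    p=np.linalg.solve(A,b); return p,[float(np.linalg.norm((np.eye(3)-np.outer(r,r))@(p-o))) for o,r in L]
def proj(d,p):
    c=R.from_quat(d['orientation']).as_matrix().T@(np.array(p)-d['origin']); q=d['intrinsics']@c; return q[:2]/q[2]
def crop(d,x0,y0,x1,y1,s,name):
    cv2.imwrite(f'pics/{name}.png',cv2.resize(d['color'][y0:y1,x0:x1,::-1],None,fx=s,fy=s,interpolation=cv2.INTER_CUBIC))
E
python3 - <<'E'
from h import *
a=snap('scene','s0');b=snap('top','t0');w=snap('wrist','w0')
for d in(a,b,w): print(d['origin'],R.from_quat(d['orientation']).as_matrix().round(3).tolist(),d['intrinsics'].tolist())
print(read_state())
im=np.vstack([np.hstack([a['color'],b['color']])])
E
```

```text
pics
[1091.01080591  656.29929553  999.94317428] [[-0.777, 0.447, -0.444], [0.63, 0.539, -0.559], [-0.011, -0.714, -0.7]] [[516.5960893717913, 0.0, 271.4124375028556], [0.0, 516.5960893717913, 215.0836064653764], [0.0, 0.0, 1.0]]
[ 449.76635919  -38.70941985 1222.56481864] [[-0.014, -0.998, 0.065], [-1.0, 0.015, 0.017], [-0.018, -0.064, -0.998]] [[400.3742872293932, 0.0, 275.3394012640049], [0.0, 400.3742872293932, 207.64412286538843], [0.0, 0.0, 1.0]]
[326.67234453 538.57758265 372.84262048] [[-0.426, -0.874, -0.235], [-0.905, 0.413, 0.107], [0.003, 0.258, -0.966]] [[316.54061560339926, 0.0, 275.9773693108204], [0.0, 316.54061560339926, 211.5379114923418], [0.0, 0.0, 1.0]]
{'clock': 0.15, 'joints': array([ 1.38856023e+00,  3.85375909e-01,  6.95828594e-03, -3.35361863e-04,
       -1.19396643e+00, -2.58592214e-01]), 'joint_vel': array([ 0.00036511, -0.00204407,  0.00495347,  0.00109609, -0.00080258,
       -0.00083495]), 'joint_efforts': array([-2.24194431e-03, -3.92677402e+01,  1.88579696e+01,  4.18872759e+00,
       -3.44872271e-03,  1.96296185e-06]), 'position': array([266.49149307, 564.87328876, 230.48501344]), 'ee_rot': array([ 0.3790119 , -0.5969067 ,  0.59758048, -0.37808721]), 'contact_force': array([ 1.27980582, -0.58473799,  0.30759944]), 'wrist_torque': array([-0.04742392,  0.0237284 ,  0.00323159]), 'gripper_width': 85.57800617735792}
```

View pics/s0.png

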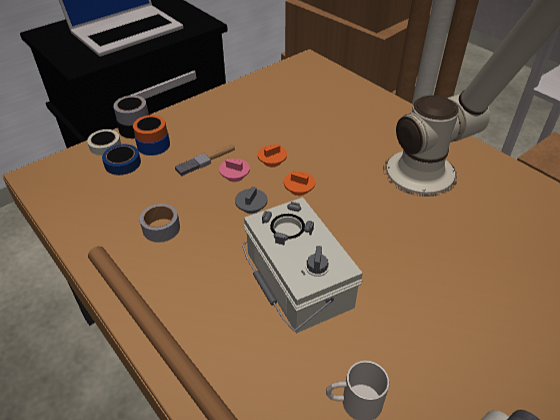

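View pics/t0.png

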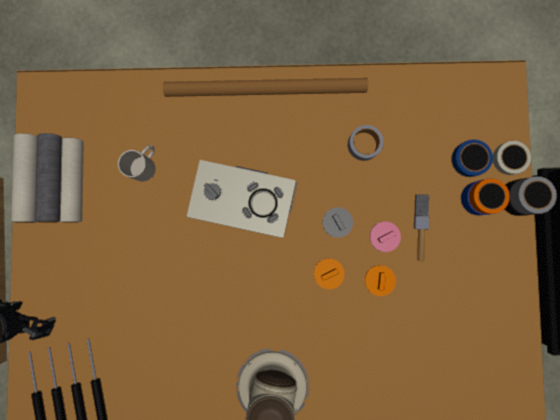

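Grey lid with its bar: scene (251,200), top (338,222). The orange lids at scene (272,154) and (299,182) and the pink one at (234,168) are look-alikes. The tub's cap is at scene (317,262), top (212,191), and its mouth at scene (288,226), top (263,203). Next I'll enlarge these.

```bash
python3 - <<'E'
from h import *
a=load('s0');b=load('t0')
crop(a,225,170,375,340,5,'c1'); im=cv2.imread('pics/c1.png'); cv2.imwrite('pics/c1.png',cv2.resize(im[:600],None,fx=1,fy=1))
crop(b,180,150,360,250,4.4,'c2')
print(R.from_quat(read_state()['ee_rot']).as_matrix().round(3))
E
```

```text
[[-0.427 -0.001  0.904]
 [-0.904 -0.002 -0.427]
 [ 0.002 -1.     0.   ]]
```

View pics/c1.png

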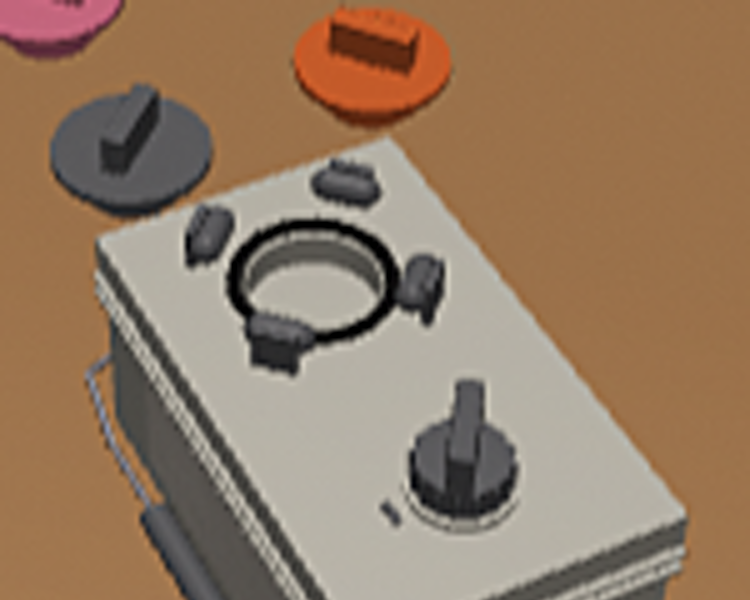

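View pics/c2.png

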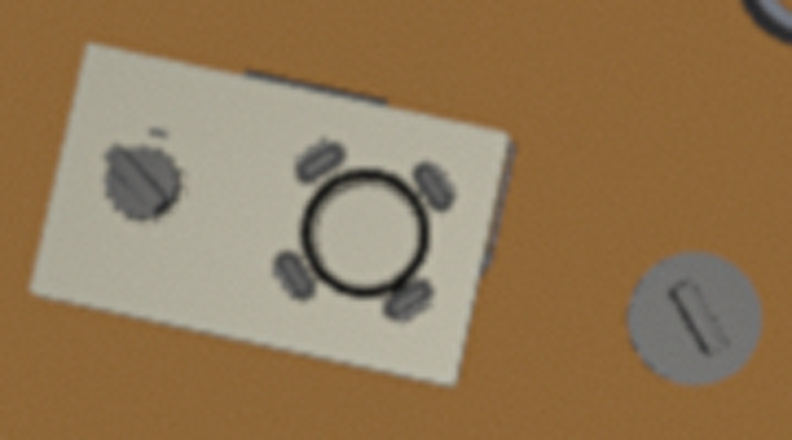

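```bash
cat > m.py <<'E'
from h import *
a=load('s0');b=load('t0')
A=lambda x,y:(a,(x+.5)/5-.5+225,(y+.5)/5-.5+170)
B=lambda x,y:(b,(x+.5)/4.4-.5+180,(y+.5)/4.4-.5+150)
P={'ring':((314,280),(365.5,233.5)),'disc':((131.5,149),(695,318)),'bartop':((130,117),(699,318)),'wing':((467,419),(140,181)),
'cA':((388,138),(456,384)),'cB':((98,240),(508,133)),'cC':((685,515),(30,292)),'mark':((391,513),(158,132))}
for k,(p,q) in P.items():
    r=tri(A(*p),B(*q)); print(k,r[0].round(1),np.round(r[1],1), 'top@130',atz(*B(*q),130)[:2].round(1))
if __name__=='__main__':
    c=[atz(*B(*q),130)[:2] for q in((88,43),(508,133),(456,384),(30,292))]
    print([float(np.linalg.norm(c[i]-c[(i+1)%4]).round(1)) for i in range(4)]); print('tubcentre',np.mean(c,0))
    yd=(c[0]+c[3]-c[1]-c[2])/2; print('tub y dir deg',np.degrees(np.arctan2(yd[1],yd[0])))
    yd/=np.linalg.norm(yd);m=np.mean(c,0);print('mouth',m-62*yd,'cap',m+78*yd)
    print('corner chk scene',[tri(A(*P[k][0]),B(*P[k][1]))[0].round(1).tolist() for k in('cA','cB','cC')])
    for n,z,l in(('wing',176,((110,152),(168,210))),('bar',57,((680.5,286),(719.5,350)))):
        e=[atz(*B(*q),z)[:2] for q in l]; d=e[1]-e[0]; print(n,np.mean(e,0),np.linalg.norm(d),np.degrees(np.arctan2(d[1],d[0])))
    for n,z,l in(('wingS',176,((470.5,382),(462,456))),('barS',57,((150.5,91.5),(110,142.5)))):
        e=[atz(*A(*q),z)[:2] for q in l]; d=e[1]-e[0]; print(n,np.mean(e,0),np.linalg.norm(d),np.degrees(np.arctan2(d[1],d[0])))
E
python3 m.py
```

```text
ring [534.5  14.8 132. ] [0.2 0.2] top@130 [534.8  14.8]
disc [ 481.7 -201.9   30.7] [0.3 0.3] top@130 [ 479.2 -188.5]
bartop [ 481.3 -201.6   54.5] [0.1 0.1] top@130 [ 479.2 -191. ]
wing [564.4 148.6 172.5] [1. 1.] top@130 [569.8 155.4]
cA [440.2 -39.8 128.8] [0.5 0.5] top@130 [440.6 -40.1]
cB [595.6 -74.3 129.3] [1. 1.] top@130 [596.3 -74.9]
cC [501.7 224.  130.6] [0.4 0.4] top@130 [501.4 224.4]
mark [600.1 143.6 132.8] [0. 0.] top@130 [600.5 144. ]
[269.9, 159.5, 271.5, 160.4]
tubcentre [548.94214535  74.31741267]
tub y dir deg 76.96270007177436
mouth [534.95585502  13.91556102] cap [566.53780093 150.30683894]
corner chk scene [[440.2, -39.8, 128.8], [595.6, -74.3, 129.3], [501.7, 224.0, 130.6]]
wing [564.81549221 147.87504432] 49.61676545246807 -135.60877269047802
bar [ 481.17326642 -201.78923054] 49.18768184172617 -149.94162443105597
wingS [565.93613794 150.99871784] 41.95972863817301 42.37943633412502
barS [ 482.64513057 -199.33317523] 46.268487233087875 24.080749090399312
```

The enlarged crops confirm the grey lid, and the triangulated heights match the text: ring 132, disc top 31, bar top 55, wing about 173. Now I'll turn the tool to match the wing, a yaw of +69°, which is −1.2 rad about tool y.

play_rows:
  series:
    - [0,0,0,0,-0.13,0,0.085]
    - [0,0,0,0,-0.13,0,0.085]
    - [0,0,0,0,-0.13,0,0.085]
    - [0,0,0,0,-0.13,0,0.085]
    - [0,0,0,0,-0.13,0,0.085]
    - [0,0,0,0,-0.13,0,0.085]
    - [0,0,0,0,-0.13,0,0.085]
    - [0,0,0,0,-0.13,0,0.085]
    - [0,0,0,0,-0.13,0,0.085]
    - [0,0,0,0,-0.03,0,0.085]

```text
clock: 1.15
position: [265.4, 562.5, 225.4]
ee_rot: [0.661, -0.263, 0.263, -0.652]
contact_force: [0.3, 0.6, 0.1]
gripper_width: 84.9
```

```bash
cat > g.py <<'E'
import sys
from h import *
# usage: g.py x y z yaw(of tool x, deg)
def go(x,y,z,yaw):
    s=read_state(); M=R.from_quat(s['ee_rot']).as_matrix(); c=np.cos(np.radians(yaw));n=np.sin(np.radians(yaw))
    T=np.array([[c,0,-n],[n,0,c],[0,-1,0]]); T[:,2]=np.cross(T[:,0],T[:,1])
    print('t',round(s['clock'],2),'pos',s['position'].round(1),'yaw',np.degrees(np.arctan2(M[1,0],M[0,0])).round(1),'w',s['gripper_width'].round(1),'F',s['contact_force'].round(1),'q',s['joints'].round(2))
    print('shift tool mm',(M.T@(np.array([x,y,z])-s['position'])).round(1),'rotvec',R.from_matrix(M.T@T).as_rotvec().round(3))
go(*map(float,sys.argv[1:5]))
E
python3 g.py 566 150 230 -46.5
```

```text
Traceback (most recent call last):
  File "g.py", line 9, in <module>
    go(*map(float,sys.argv[1:5]))
    ~~^^^^^^^^^^^^^^^^^^^^^^^^^^^
  File "g.py", line 7, in go
    print('t',round(s['clock'],2),'pos',s['position'].round(1),'yaw',np.degrees(np.arctan2(M[1,0],M[0,0])).round(1),'w',s['gripper_width'].round(1),'F',s['contact_force'].round(1),'q',s['joints'].round(2))
                                                                                                                        ^^^^^^^^^^^^^^^^^^^^^^^^
AttributeError: 'float' object has no attribute 'round'
```

```bash
sed -i "s/s\['gripper_width'\].round(1)/round(s['gripper_width'],1)/" g.py; python3 g.py 566 150 230 -46.5
```

```text
t 1.15 pos [265.4 562.5 225.4] yaw -43.7 w 84.9 F [0.3 0.6 0.1] q [ 1.39  0.39  0.   -0.   -1.19  0.99]
shift tool mm [502.3  -1.5 -91. ] rotvec [0.011 0.05  0.004]
```

play_rows:
  series:
    - [0.043,-0.001,-0.009,0.001,0.005,0,0.085]
    - [0.043,-0.001,-0.009,0.001,0.005,0,0.085]
    - [0.043,-0.001,-0.009,0.001,0.005,0,0.085]
    - [0.043,-0.001,-0.009,0.001,0.005,0,0.085]
    - [0.043,-0.001,-0.009,0.001,0.005,0,0.085]
    - [0.043,-0.001,-0.009,0.001,0.005,0,0.085]
    - [0.043,-0.001,-0.009,0.001,0.005,0,0.085]
    - [0.043,-0.001,-0.009,0.001,0.005,0,0.085]
    - [0.043,-0.001,-0.009,0.001,0.005,0,0.085]
    - [0.043,-0.001,-0.009,0.001,0.005,0,0.085]

```text
clock: 2.15
position: [511.3, 185.7, 234.7]
ee_rot: [0.654, -0.275, 0.277, -0.648]
contact_force: [1.4, 0.5, 0.9]
gripper_width: 84.8
```

```bash
python3 g.py 566 150 230 -46.5
```

```text
t 2.15 pos [511.3 185.7 234.7] yaw -46.0 w 84.8 F [1.4 0.5 0.9] q [ 0.65  0.25 -0.19  0.01 -1.14  1.69]
shift tool mm [63.7  5.  14.5] rotvec [0.005 0.009 0.005]
```

Finish the approach above the cap, then take a wrist view to confirm it.

play_rows:
  series:
    - [0.03,0,0.007,0.003,0.005,0.003,0.085]
    - [0.025,0,0.007,0.002,0.004,0.002,0.085]
    - [0.005,0,0.001,0,0,0,0.085]
    - [0,0,0,0,0,0,0.085]

```text
clock: 2.55
position: [566.4, 145.6, 233.7]
ee_rot: [0.649, -0.283, 0.281, -0.648]
contact_force: [-0.5, -0.2, 0.2]
gripper_width: 84.9
```

```bash
python3 g.py 566 150 155 -46.5; python3 - <<'E'
from h import *
w=snap('wrist','w1')
for p in((566,150,176),(534.8,14.5,133)): print(proj(w,p))
E
```

```text
t 2.55 pos [566.4 145.6 233.7] yaw -47.0 w 84.9 F [-0.5 -0.2  0.2] q [ 0.53  0.32 -0.09 -0.   -1.17  1.79]
shift tool mm [-3.4 78.7  2.9] rotvec [ 0.003 -0.008 -0.001]
[271.05957019 226.65904472]
[359.65502914 335.12075051]
```

View pics/w1.png

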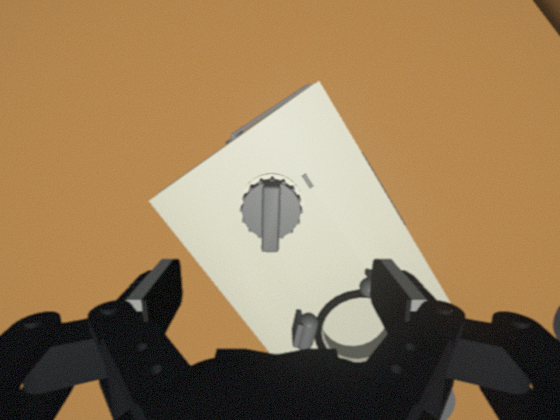

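```bash
python3 - <<'E'
from h import *
w=load('w1');print(w['origin'])
print('cap152',atz(w,271,209,152),'wing176',atz(w,270.5,216,176))
e=[atz(w,*q,176) for q in((271.5,185),(270,247))];d=e[0]-e[1];print(np.linalg.norm(d),np.degrees(np.arctan2(d[1],d[0])))
print('ring133.5',atz(w,356,327,133.5), 'mark',atz(w,308,181,130))
print([proj(w,p).round(0).tolist() for p in ((595.6,-74.3,130),(501.7,224,130),(657.7,188,130))])
E
sed 's/^if.*/if 0:/' m.py > m2.py; cat >> m2.py <<'E'
w=load('w1'); print('3view wing',tri(A(467,419),B(140,181),(w,270.5,216)))
E
python3 m2.py | tail -1
```

```text
[615.56693143 191.82587595 376.00881109]
cap152 [569.97658527 154.2325703  152.        ] wing176 [571.14594514 155.2675645  176.        ]
42.44175707102911 41.459359990247094
ring133.5 [538.43950408  23.30312914 133.5       ] mark [601.98915927 144.75710892 130.        ]
[[474.0, 348.0], [150.0, 205.0], [319.0, 85.0]]
3view wing (array([566.48368358, 150.72398726, 171.48358036]), [3.0884707116027417, 2.869520264533507, 5.015654989464669])
```

```bash
python3 g.py 567 151 155 -47.5
```

```text
t 2.6 pos [566.  146.  233.7] yaw -46.9 w 84.9 F [ 0.5  0.7 -0.4] q [ 0.53  0.32 -0.09 -0.   -1.17  1.79]
shift tool mm [-2.9 78.7  4.4] rotvec [ 0.003  0.01  -0.001]
```

play_rows:
  series:
    - [-0.003,0.02,0.004,0.002,0.008,0,0.085]
    - [0,0.02,0,0,0,0,0.085]
    - [0,0.02,0,0,0,0,0.085]
    - [0,0.012,0,0,0,0,0.085]
    - [0,0,0,0,0,0,0.085]

```text
clock: 3.1
position: [563.1, 155.5, 160.8]
ee_rot: [-0.648, 0.282, -0.282, 0.649]
contact_force: [-0.2, 0.4, -0.3]
gripper_width: 84.9
```

```bash
python3 g.py 567 151 155 -47.5
```

```text
t 3.1 pos [563.1 155.5 160.8] yaw -47.0 w 84.9 F [-0.2  0.4 -0.3] q [ 0.55  0.37 -0.2  -0.   -1.    1.78]
shift tool mm [ 6.   5.8 -0.2] rotvec [-0.001  0.009 -0.001]
```

play_rows:
  series:
    - [0.005,0.004,0,0,0.005,0,0.085]
    - [0,0.001,0,0,0,0,0.085]

```text
clock: 3.3
position: [566.9, 152.9, 157.0]
ee_rot: [-0.647, 0.283, -0.283, 0.649]
contact_force: [0.0, -0.5, 0.6]
gripper_width: 84.9
```

```bash
python3 g.py 567 151 155 -47.5
```

```text
t 3.3 pos [566.9 152.9 157. ] yaw -47.2 w 84.9 F [ 0.  -0.5  0.6] q [ 0.54  0.38 -0.19 -0.   -0.99  1.78]
shift tool mm [ 1.5  2.  -1.2] rotvec [-0.003  0.005 -0.   ]
```

play_rows:
  series:
    - [0.001,0.001,-0.001,0,0,0,0]
    - [0,0,0,0,0,0,0]
    - [0,0,0,0,0,0,0]
    - [0,0,0,0,0,0,0]
    - [0,0,0,0,0,0,0]
    - [0,0,0,0,0,0,0]
    - [0,0,0,0,0,0,0]
    - [0,0,0,0,0,0,0]

```text
clock: 4.1
position: [567.8, 152.0, 158.7]
ee_rot: [-0.645, 0.282, -0.285, 0.65]
contact_force: [-0.2, 0.6, 0.8]
gripper_width: 10.6
```

```bash
python3 g.py 567 151 155 -47.5
```

```text
t 4.1 pos [567.8 152.  158.7] yaw -47.2 w 10.6 F [-0.2  0.6  0.8] q [ 0.54  0.38 -0.19 -0.   -0.99  1.78]
shift tool mm [ 0.2  3.7 -1.3] rotvec [-0.008  0.005  0.001]
```

Gripped at 10.6 mm, which is about the wing's thickness. Now turn it clockwise.

play_rows:
  series:
    - [0,0,0,0,0.11,0,0]
    - [0,0,0,0,0.11,0,0]
    - [0,0,0,0,0.11,0,0]
    - [0,0,0,0,0.11,0,0]
    - [0,0,0,0,0.11,0,0]
    - [0,0,0,0,0.11,0,0]
    - [0,0,0,0,0.11,0,0]

```text
clock: 4.8
position: [567.7, 152.0, 158.7]
ee_rot: [0.485, -0.512, 0.513, -0.49]
contact_force: [-0.3, 1.0, 0.5]
gripper_width: 10.6
```

```bash
python3 g.py 567 151 157 -103.5; python3 -c "
from h import *
print(read_state()['wrist_torque'])"
```

```text
t 4.8 pos [567.7 152.  158.7] yaw -92.8 w 10.6 F [-0.3  1.   0.5] q [ 0.54  0.38 -0.19  0.   -0.99  0.98]
shift tool mm [ 1.1  1.7 -0.7] rotvec [-0.005  0.186 -0.004]
[0.08228101 0.25831839 0.09342059]
```

play_rows:
  series:
    - [0,0,0,0,0.09,0,0]
    - [0,0,0,0,0.07,0,0]
    - [0,0,0,0,0.05,0,0]
    - [0,0,0,0,0.05,0,0]
    - [0,0,0,0,0.05,0,0]

```text
clock: 5.3
position: [567.7, 152.1, 158.8]
ee_rot: [0.402, -0.579, 0.582, -0.405]
contact_force: [-2.0, 1.1, 0.4]
gripper_width: 10.5
```

```bash
python3 g.py 567 151 157 -103.5; python3 -c "
from h import *
print(read_state()['wrist_torque'])"
```

```text
t 5.3 pos [567.7 152.1 158.8] yaw -110.3 w 10.5 F [-2.   1.1  0.4] q [ 0.54  0.38 -0.19  0.   -0.99  0.67]
shift tool mm [ 1.3  1.8 -0.3] rotvec [-0.006 -0.119 -0.   ]
[0.0909166  0.383667   2.13153879]
```

Torque about the cap's axis rose from 0.09 to 2.1 N m, so the cap is at its stop. Hold briefly, release and rise.

play_rows:
  series:
    - [0,0,0,0,0,0,0]
    - [0,0,0,0,0,0,0]
    - [0,0,0,0,0,0,0]
    - [0,0,0,0,0,0,0.085]
    - [0,0,0,0,0,0,0.085]
    - [0,0,0,0,0,0,0.085]
    - [0,0,0,0,0,0,0.085]
    - [0,0,0,0,0,0,0.085]

```text
clock: 6.1
position: [567.9, 151.5, 158.4]
ee_rot: [0.403, -0.579, 0.582, -0.405]
contact_force: [-1.2, -0.2, -0.1]
gripper_width: 81.7
```

play_rows:
  series:
    - [0,-0.02,0,0,0,0,0.085]
    - [0,-0.03,0,0,0,0,0.085]
    - [0,-0.03,0,0,0,0,0.085]
    - [0,0,0,0,0,0,0.085]

```text
clock: 6.5
position: [567.1, 151.1, 240.0]
ee_rot: [0.403, -0.58, 0.582, -0.403]
contact_force: [0.3, 0.5, 0.8]
gripper_width: 85.2
```

```bash
python3 g.py 481.5 -201.7 150 -61; python3 - <<'E'
from h import *
w=snap('wrist','w2')
E
```

```text
t 6.5 pos [567.1 151.1 240. ] yaw -110.5 w 85.2 F [0.3 0.5 0.8] q [ 0.54  0.31 -0.08  0.   -1.18  0.67]
shift tool mm [360.2  90.9  43.2] rotvec [-0.002 -0.864  0.003]
```

View pics/w2.png

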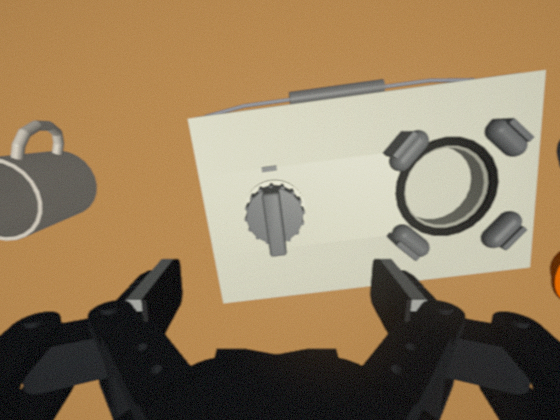

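```bash
python3 - <<'E'
from h import *
w=load('w2')
e=[atz(w,*q,176) for q in((272,190),(278.5,247))];d=e[0]-e[1];print('wing',np.linalg.norm(d),np.degrees(np.arctan2(d[1],d[0])))
e=[atz(w,*q,130) for q in((190,118),(222,302),(546,70),(532,267))]
for p,q in((0,1),(2,3)):
  d=e[p]-e[q];print('tubx',np.linalg.norm(d),np.degrees(np.arctan2(d[1],d[0])))
print(np.round(e,1).tolist(),'c',np.mean(e,0))
print('ring',atz(w,447,186,133.5),'noses',[atz(w,*q,150)[:2].round(1).tolist() for q in((418,158),(497,134),(491,229),(421,236))])
crop(w,380,100,560,260,4,'c3')
E
```

```text
wing 40.566287723230595 -14.272805468124742
tubx 158.60724524074428 -14.113461235559855
tubx 159.79711398112684 -12.45024422739899
[[658.7, 188.4, 130.0], [504.8, 227.0, 130.0], [597.6, -72.5, 130.0], [441.5, -38.1, 130.0]] c [550.65558254  76.18933343 130.        ]
ring [538.89087058  17.0098438  133.5       ] noses [[572.6, 39.8], [569.4, -17.4], [499.7, -0.0], [513.2, 52.1]]
```

View pics/c3.png

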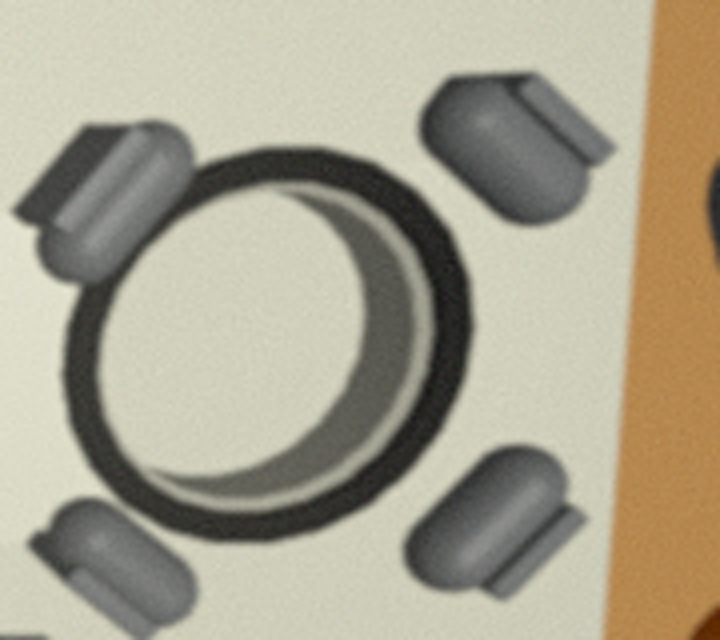

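The wing lies at −14°, against the tub's x at −13°, and points at the mark, so the cap is closed. Now go to the lid.

play_rows:
  series:
    - [0.045,0,0.004,0,0,0,0.085]
    - [0.045,0,0.005,0,0,0,0.085]
    - [0.045,0,0.006,0,0,0,0.085]
    - [0.045,0,0.006,0,0,0,0.085]
    - [0.045,0,0.006,0,0,0,0.085]
    - [0.045,0,0.006,0,0,0,0.085]
    - [0.045,0,0.006,0,0,0,0.085]
    - [0.03,0,0.003,0,0,0,0.085]
    - [0.01,0,0.001,0,0,0,0.085]

```text
clock: 7.45
position: [473.2, -206.2, 229.3]
ee_rot: [-0.408, 0.584, -0.578, 0.398]
contact_force: [0.2, -0.4, 0.1]
gripper_width: 85.2
```

play_rows:
  series:
    - [0,0.01,0,0,-0.12,0,0.085]
    - [0,0.01,0,0,-0.12,0,0.085]
    - [0,0.01,0,0,-0.12,0,0.085]
    - [0,0.01,0,0,-0.12,0,0.085]
    - [0,0.01,0,0,-0.12,0,0.085]
    - [0,0.01,0,0,-0.12,0,0.085]
    - [0,0.01,0,0,-0.1,0,0.085]

```text
clock: 8.15
position: [469.7, -204.7, 152.3]
ee_rot: [0.609, -0.371, 0.357, -0.603]
contact_force: [-0.5, 0.6, 0.1]
gripper_width: 85.3
```

```bash
python3 g.py 481.5 -201.7 140 -61
```

```text
t 8.15 pos [ 469.7 -204.7  152.3] yaw -62.0 w 85.3 F [-0.5  0.6  0.1] q [-0.09  0.28 -0.36 -0.   -0.95  2.15]
shift tool mm [ 3.1 12.  12.1] rotvec [ 0.018 -0.017 -0.013]
```

play_rows:
  series:
    - [0.003,0,0.01,0.015,0,-0.01,0.085]
    - [0,0,0.002,0,0,0,0.085]
    - [0,0,0,0,0,0,0.085]

```text
clock: 8.45
position: [481.7, -199.9, 149.7]
ee_rot: [0.606, -0.368, 0.362, -0.605]
contact_force: [0.8, 0.4, -0.4]
gripper_width: 85.3
```

```bash
python3 - <<'E'
from h import *
w=snap('wrist','w3')
print(proj(w,(481.5,-201.7,57)),proj(w,(481.5,-201.7,31)))
E
python3 g.py 481.5 -201.7 34 -61
```

```text
[279.19813202 216.80820323] [279.0297772  208.22541575]
t 8.5 pos [ 481.8 -200.   149.9] yaw -62.1 w 85.1 F [ 0.1 -0.5  0.1] q [-0.08  0.29 -0.35 -0.   -0.93  2.14]
shift tool mm [  1.9 115.9  -0.4] rotvec [ 0.006 -0.02  -0.005]
```

View pics/w3.png

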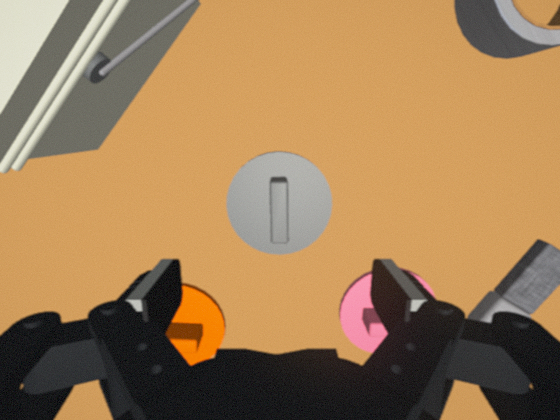

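The wrist view shows the grey lid's disc at (279,203), with its bar vertical in the image from (279,178) to (279,243), so the jaws line up with it. Descend.

play_rows:
  series:
    - [0.002,0.03,0,0.005,0,-0.005,0.085]
    - [0,0.03,0,0,0,0,0.085]
    - [0,0.025,0,0,0,0,0.085]
    - [0,0.015,0,0,0,0,0.085]
    - [0,0,0,0,0,0,0.085]

```text
clock: 9.0
position: [486.9, -202.1, 50.9]
ee_rot: [-0.604, 0.363, -0.37, 0.606]
contact_force: [0.1, 0.6, 0.5]
gripper_width: 84.9
```

```bash
python3 g.py 481.5 -201.7 34 -62
```

```text
t 9.0 pos [ 486.9 -202.1   50.9] yaw -62.4 w 84.9 F [0.1 0.6 0.5] q [-0.08  0.42 -0.46  0.   -0.67  2.14]
shift tool mm [-3.  16.9 -4.8] rotvec [-0.008 -0.006  0.007]
```

play_rows:
  series:
    - [-0.003,0.01,-0.004,-0.006,0,0.005,0.085]
    - [0,0.006,0,0,0,0,0.085]
    - [0,0,0,0,0,0,0.085]

```text
clock: 9.3
position: [483.5, -201.5, 36.0]
ee_rot: [-0.604, 0.364, -0.368, 0.606]
contact_force: [-0.8, 0.4, 0.0]
gripper_width: 84.9
```

```bash
python3 g.py 481.5 -201.7 34 -62
```

```text
t 9.3 pos [ 483.5 -201.5   36. ] yaw -62.4 w 84.9 F [-0.8  0.4  0. ] q [-0.08  0.44 -0.48  0.   -0.64  2.14]
shift tool mm [-0.8  2.  -1.9] rotvec [-0.005 -0.007  0.004]
```

play_rows:
  series:
    - [0,0.002,-0.002,-0.005,0,0.004,0.085]
    - [0,0,0,0,0,0,0]
    - [0,0,0,0,0,0,0]
    - [0,0,0,0,0,0,0]
    - [0,0,0,0,0,0,0]
    - [0,0,0,0,0,0,0]
    - [0,0,0,0,0,0,0]
    - [0,0,0,0,0,0,0]
    - [0,0,0,0,0,0,0]

```text
clock: 10.2
position: [482.9, -202.6, 35.8]
ee_rot: [-0.604, 0.365, -0.368, 0.605]
contact_force: [-0.7, 0.1, -0.7]
gripper_width: 12.5
```

```bash
python3 g.py 481.5 -201.7 200 -62
```

```text
t 10.2 pos [ 482.9 -202.6   35.8] yaw -62.4 w 12.5 F [-0.7  0.1 -0.7] q [-0.09  0.45 -0.48 -0.   -0.64  2.14]
shift tool mm [  -1.2 -164.2   -0.3] rotvec [-0.003 -0.007  0.002]
```

play_rows:
  series:
    - [0,-0.02,0,0,0,0,0]
    - [0,-0.03,0,0,0,0,0]
    - [0,-0.035,0,0,0,0,0]
    - [0,-0.035,0,0,0,0,0]
    - [0,-0.035,0,0,0,0,0]
    - [0,-0.03,0,0,0,0,0]
    - [0,-0.01,0,0,0,0,0]
    - [0,0,0,0,0,0,0]

```text
clock: 11.0
position: [480.2, -202.3, 235.7]
ee_rot: [0.605, -0.368, 0.365, -0.604]
contact_force: [0.2, -0.1, -1.5]
gripper_width: 12.9
```

```bash
python3 g.py 536.2 15.2 220 -62
```

```text
t 11.0 pos [ 480.2 -202.3  235.7] yaw -62.5 w 12.9 F [ 0.2 -0.1 -1.5] q [-0.09  0.21 -0.23 -0.   -1.13  2.14]
shift tool mm [-167.    15.8  150.2] rotvec [ 0.003 -0.008 -0.003]
```

play_rows:
  series:
    - [-0.02,0,0.018,0,0,0,0]
    - [-0.02,0,0.018,0,0,0,0]
    - [-0.02,0,0.018,0,0,0,0]
    - [-0.02,0,0.018,0,0,0,0]
    - [-0.02,0,0.018,0,0,0,0]
    - [-0.02,0,0.018,0,0,0,0]
    - [-0.02,0,0.018,0,0,0,0]
    - [-0.015,0,0.014,0,0,0,0]
    - [0,0,0,0,0,0,0]

```text
clock: 11.9
position: [526.0, 7.0, 216.0]
ee_rot: [0.61, -0.38, 0.357, -0.597]
contact_force: [0.3, -0.9, -0.8]
gripper_width: 12.8
```

```bash
python3 g.py 536.2 15.2 205 -62
```

```text
t 11.9 pos [526.   7. 216.] yaw -62.8 w 12.8 F [ 0.3 -0.9 -0.8] q [ 0.31  0.25 -0.23 -0.01 -1.13  1.74]
shift tool mm [-2.4 10.6 13.2] rotvec [ 0.032 -0.015 -0.018]
```

play_rows:
  series:
    - [-0.002,0,0.007,0.015,-0.005,-0.009,0]
    - [0,0,0.005,0.015,-0.005,-0.008,0]
    - [0,0,0,0,0,0,0]

```text
clock: 12.2
position: [534.4, 13.7, 211.8]
ee_rot: [0.607, -0.367, 0.364, -0.604]
contact_force: [0.1, -0.1, -0.6]
gripper_width: 12.9
```

```bash
python3 g.py 536.2 15.2 205 -62
```

```text
t 12.2 pos [534.4  13.7 211.8] yaw -62.3 w 12.9 F [ 0.1 -0.1 -0.6] q [ 0.33  0.25 -0.24 -0.   -1.09  1.73]
shift tool mm [-0.5  6.8  2.3] rotvec [ 0.006 -0.004 -0.001]
```

```bash
python3 - <<'E'
from h import *
a=snap('scene','s4');b=snap('top','t4');w=snap('wrist','w4')
A=cv2.resize(a['color'][150:260,240:340],None,fx=4,fy=4,interpolation=3);B=cv2.resize(b['color'][150:260,215:315],None,fx=4,fy=4,interpolation=3)
cv2.imwrite('pics/c4.png',np.hstack([A,B])[:,:,::-1])
p=read_state()['position'];print(p,proj(a,p+[0,0,-5]),proj(b,p+[0,0,-5]))
E
```

```text
[534.54174087  13.51807913 212.49224992] [287.28192122 201.8231217 ] [261.65427118 200.42105347]
```

View pics/c4.png

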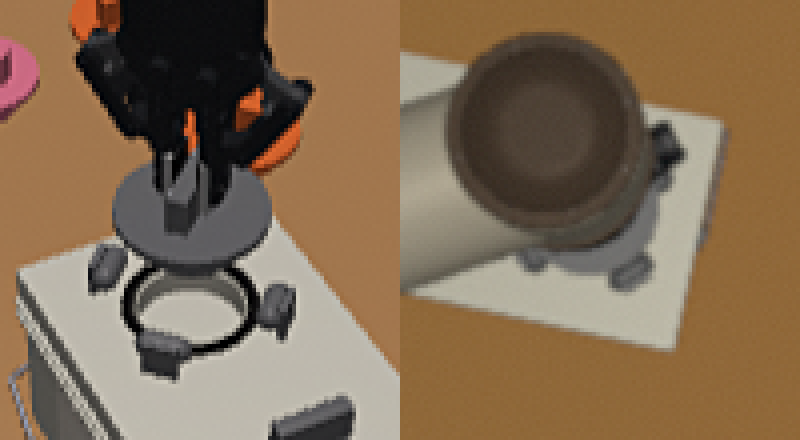

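View pics/w4.png

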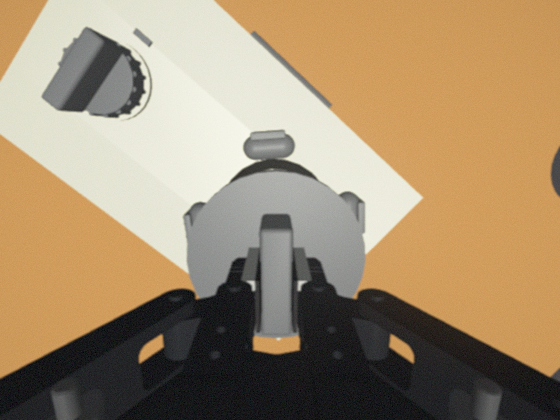

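In the scene crop the lid's disc centre projects at (287.5,201.6), against (287.3,201.8) for the tool axis, so the lid sits centred in the grip. The scene and top cameras put the mouth at (535,14.8). The wrist view shows three clips placed evenly round the disc. Descend in stages.

play_rows:
  series:
    - [0,0.015,0.001,0.005,0,0,0]
    - [0,0.012,0,0,0,0,0]
    - [0,0,0,0,0,0,0]

```text
clock: 12.65
position: [535.7, 12.8, 185.7]
ee_rot: [-0.604, 0.366, -0.366, 0.605]
contact_force: [-0.7, 0.4, -1.0]
gripper_width: 12.8
```

```bash
python3 g.py 535 14.8 172 -62
```

```text
t 12.65 pos [535.7  12.8 185.7] yaw -62.4 w 12.8 F [-0.7  0.4 -1. ] q [ 0.33  0.27 -0.28 -0.   -1.02  1.73]
shift tool mm [-2.1 13.7  0.3] rotvec [-0.002 -0.007 -0.001]
```

play_rows:
  series:
    - [-0.002,0.007,0,0,0,0,0]
    - [0,0.005,0,0,0,0,0]
    - [0,0,0,0,0,0,0]

```text
clock: 12.95
position: [535.1, 14.4, 173.5]
ee_rot: [-0.604, 0.366, -0.367, 0.606]
contact_force: [0.3, 0.4, -0.3]
gripper_width: 12.5
```

```bash
python3 g.py 535 14.8 162 -62
```

```text
t 12.95 pos [535.1  14.4 173.5] yaw -62.4 w 12.5 F [ 0.3  0.4 -0.3] q [ 0.33  0.28 -0.3  -0.   -0.99  1.72]
shift tool mm [-0.4 11.5  0.1] rotvec [-0.003 -0.007 -0.   ]
```

play_rows:
  series:
    - [0,0.004,0,0,0,0,0]
    - [0,0.004,0,0,0,0,0]
    - [0,0.003,0,0,0,0,0]
    - [0,0,0,0,0,0,0]

```text
clock: 13.35
position: [535.8, 14.7, 162.3]
ee_rot: [-0.604, 0.365, -0.367, 0.606]
contact_force: [-0.7, -0.6, -0.4]
gripper_width: 12.5
```

```bash
python3 g.py 535 14.8 155 -62
```

```text
t 13.35 pos [535.8  14.7 162.3] yaw -62.4 w 12.5 F [-0.7 -0.6 -0.4] q [ 0.33  0.3  -0.31 -0.   -0.96  1.72]
shift tool mm [-0.4  7.3 -0.7] rotvec [-0.004 -0.007  0.   ]
```

The plug is in the bore with no contact force. Press past the clips.

play_rows:
  series:
    - [0,0.003,0,0,0,0,0]
    - [0,0.003,0,0,0,0,0]
    - [0,0.003,0,0,0,0,0]
    - [0,0.003,0,0,0,0,0]

```text
clock: 13.75
position: [537.6, 15.0, 159.4]
ee_rot: [-0.603, 0.362, -0.368, 0.608]
contact_force: [-7.3, 2.3, 15.2]
gripper_width: 12.5
```

```bash
python3 g.py 535 14.8 141 -62
```

```text
t 13.75 pos [537.6  15.  159.4] yaw -62.2 w 12.5 F [-7.3  2.3 15.2] q [ 0.33  0.3  -0.32  0.   -0.94  1.72]
shift tool mm [-1.1 18.4 -2.5] rotvec [-0.01  -0.003  0.005]
```

play_rows:
  series:
    - [-0.001,0.003,-0.003,-0.01,0,0.005,0]
    - [0,0.005,-0.001,0,0,0,0]
    - [0,0.005,-0.001,0,0,0,0]

```text
clock: 14.05
position: [537.2, 14.7, 155.9]
ee_rot: [-0.603, 0.36, -0.368, 0.609]
contact_force: [-4.2, 2.0, 7.4]
gripper_width: 12.7
```

```bash
python3 g.py 535 14.8 141 -62
```

```text
t 14.05 pos [537.2  14.7 155.9] yaw -62.0 w 12.7 F [-4.2  2.   7.4] q [ 0.33  0.3  -0.33  0.   -0.93  1.73]
shift tool mm [-1.2 14.8 -2.1] rotvec [-0.013  0.001  0.006]
```

play_rows:
  series:
    - [-0.001,0.004,-0.003,-0.013,0,0.006,0]
    - [0,0.004,-0.002,-0.005,0,0.003,0]
    - [0,0.004,-0.002,-0.005,0,0.003,0]

```text
clock: 14.35
position: [535.7, 14.5, 149.1]
ee_rot: [-0.605, 0.363, -0.363, 0.609]
contact_force: [0.0, 2.3, 4.1]
gripper_width: 12.2
```

```bash
python3 g.py 535 14.8 141 -62
```

```text
t 14.35 pos [535.7  14.5 149.1] yaw -61.8 w 12.2 F [0.  2.3 4.1] q [ 0.33  0.31 -0.33 -0.   -0.93  1.74]
shift tool mm [-0.6  8.1 -0.5] rotvec [-0.005  0.004 -0.003]
```

play_rows:
  series:
    - [0,0.004,-0.001,-0.006,0,0,0]
    - [0,0.004,-0.001,-0.003,0,0,0]
    - [0,0.004,-0.001,-0.003,0,0,0]

```text
clock: 14.65
position: [535.3, 14.5, 140.6]
ee_rot: [0.608, -0.363, 0.362, -0.607]
contact_force: [-14.9, 8.4, 37.4]
gripper_width: 12.8
```

```bash
python3 g.py 535 14.8 141 -62
```

```text
t 14.65 pos [535.3  14.5 140.6] yaw -61.7 w 12.8 F [-14.9   8.4  37.4] q [ 0.33  0.32 -0.34 -0.   -0.91  1.74]
shift tool mm [-0.4 -0.4 -0.1] rotvec [ 0.002  0.006 -0.001]
```

Home: TCP z 140.6 against 140.8 expected, with a stiff 37 N. Ease to a moderate hold.

play_rows:
  series:
    - [0,0.002,0,0,0,0,0]
    - [0,0.002,0,0,0,0,0]
    - [0,0.002,0,0,0,0,0]
    - [0,0.002,0,0,0,0,0]

```text
clock: 15.05
position: [535.4, 14.5, 140.7]
ee_rot: [0.608, -0.361, 0.362, -0.607]
contact_force: [-5.0, 2.7, 13.0]
gripper_width: 12.6
```

```bash
python3 g.py 535 14.8 141 -62; python3 - <<'E'
from h import *
a=snap('scene','s5')
crop(a,235,170,345,270,5.5,'c5')
print(proj(a,(535,14.8,136)),read_state()['contact_force'])
E
```

```text
t 15.05 pos [535.4  14.5 140.7] yaw -61.5 w 12.6 F [-5.   2.7 13. ] q [ 0.33  0.32 -0.34  0.   -0.91  1.73]
shift tool mm [-0.5 -0.3 -0.2] rotvec [0.001 0.008 0.002]
[287.15625478 224.51986644] [-4.08268744  3.09880977 12.88719491]
```

View pics/c5.png

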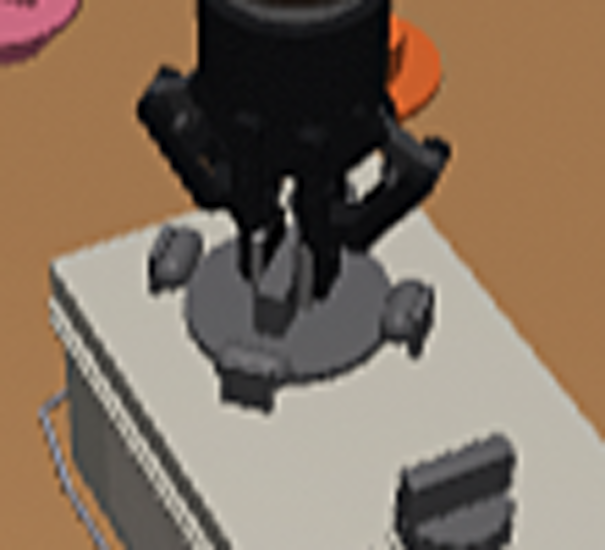

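The picture shows the disc lying flat with the clip noses over its edge, and the wing turned to the mark. Add a little push for margin, check, and hand in.

play_rows:
  series:
    - [0,0.003,0,0,0,0,0]
    - [0,0.003,0,0,0,0,0]
    - [0,0.003,0,0,0,0,0]

```text
clock: 15.4
position: [535.4, 14.5, 140.6]
ee_rot: [0.609, -0.36, 0.363, -0.607]
contact_force: [-8.6, 3.5, 18.1]
gripper_width: 12.7
```

```bash
python3 g.py 535 14.8 141 -62; python3 - <<'E'
from h import *
s=read_state()
if s['contact_force'][2]>9 and s['contact_force'][2]<60 and s['position'][2]<142: print(job_done())
print(read_state()['contact_force'],read_state()['position'])
E
```

```text
t 15.4 pos [535.4  14.5 140.6] yaw -61.4 w 12.7 F [-8.6  3.5 18.1] q [ 0.33  0.32 -0.34  0.01 -0.91  1.73]
shift tool mm [-0.4 -0.4 -0.2] rotvec [-0.001  0.01   0.005]
the job is handed in; nothing more can be done
None
the job is handed in; nothing more can be done
```

I closed the tub and handed the job in at 15.4 s, with the gripper still holding the lid pressed down. No verdict is reported, so these are my own last checks:

- **Cap:** I turned it clockwise until the torque jumped from 0.09 to 2.1 N m. Afterwards the wing measured −14°, against about −13° for the tub's x axis, and pointed at the mark.
- **Lid:** I took the grey lid by its bar and pressed it past the clips.
    - The tool stopped at 140.6 mm high, against 140.8 expected at home.
    - It was within about 0.5 mm of my mouth estimate and level within about 0.01 rad.
    - I was holding it down with 18 N, and the last picture shows the disc flat with the three visible clip noses over its edge.
- **Bystanders:** I did not go near the tape, mug or brush, but did not measure their positions again at the end.

**Disagreements:** the wrist camera placed things 3–4 mm off the scene and top cameras. I used the latter two, and the easy plug entry bore them out. About 8 N of sideways force remained at the end. The press also peaked at 37 N vertically (about 41 N in total, at the wrist) before I eased it. I read the 40 N limit as covering the arm and the gripper's body, not the fingers.

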